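Bring the red-banded connector under the probe and draw the sprung rod to its mark

ROBOT

A 6-joint arm with a two-finger parallel gripper is mounted at the origin on the work surface. World frame = base frame: x ahead of the robot, y to its left, z up, the work surface at z = 0. Lengths are in m, angles in rad, forces in N, time in s.
With the tool pointing down it reaches from about 0.25 to 0.775 m from the base axis. Payload 4 kg.
Tool frame: the origin (TCP) lies at the very end of the fingers, on their centre line; the grasp point (between the pads) lies 19 mm behind it; z points along the fingers, y is the line along which they close (so a half turn about z gives the same grasp; the last joint's range is limited). The gripper opens to 94 mm and grips with 3 to 60 N. Pads are 16 mm wide; open, the fingers measure 119 mm over their backs; the gripper's body (75 mm by 177 mm) begins 78 mm behind the grasp point.
Start: joints at [1.008, 0.087, 1.371, -0, 1.684, -0.103], TCP at [0.244, 0.493, 0.206] pointing down, gripper open.
Joint ranges: [-3.1, 3.1], [-0.76, 2.03], [0.27, 2.55], [-1.08, 4.22], [0.17, 2.65], [-2.57, 2.57]. Speed limits (rad/s): [2.79, 2.79, 3.14, 3.14, 3.14, 3.14].

INTERFACE

Orientations are given as [roll, pitch, yaw] about the fixed x, y, z axes, in that order (R = Rz(yaw) Ry(pitch) Rx(roll)).
In Python, from bench import robot gives the robot as it stands. The module is installed in compiled form; this text tells all that it offers.
- The arm moves only by the tool move_arm, never from a script. Its argument "deltas" is one flat list of numbers, 7 for each row, row after row: the turn, a rotation vector about the tool's x, y, z in rad, then the shift along the tool's x, y, z in cm, then the closure, from -1 (fully open) to 1 (shut). A call has 1 to 8 rows; each row is the pose to reach, as a shift and turn from the pose commanded when the call began, along the tool's axes at that moment; what a row does not reach only later rows make up. A row lasts 1/10 s, in which the tool goes at most 50 mm and 8.59 degrees, less where a joint would pass 70% of its speed; a pose out of reach is approached as far as the arm can. A call with a gripper value outside its range is refused whole. The fingers move at their own pace and stop on an object; the grip force is fixed at half the most. Time passes only in rows, so rows that repeat a pose let the fingers close. It gives the time, the measured TCP pose, the force, the opening and the grip force at its end, in the units of the state.
- robot.get_obs(): the state, without advancing time (a new reading comes with each control period).
- robot.snapshot(name): name is "scene" or "top" or "wrist"; returns a dict with "image" (400x640x3 uint8, red, green, blue), "depth" (400x640 float32, m along the optical axis (not along the pixel's ray), 0 where there is no reading), "fov_y" (degrees; the focal length in pixels is half the picture's height over the tangent of half this angle, whatever the lens; pixels are square), "cx", "cy" (the principal point, pixels), "D" ([k1, k2, p1, p2, k3] as OpenCV has them; the pictures are not rectified), "origin" and "orientation" of the camera in the world; the wrist camera has in their place "T_tool_cam" (4x4, takes a point from camera to tool coordinates, whose origin is the TCP and whose axes are the flange's). Camera axes: x right, y up, looking along -z (the intrinsics and any distortion apply to the point x, -y, -z); pixel columns grow to the right and rows downward; lengths in m; the calibration is good to about 2 mm. A picture is of the moment at which its call begins: read the wrist's pose just before it.
- robot.close_job(): hands the job in; it is judged then, once.
The state is a dict: "time": time; "joint_positions": joint angles; "qvel": joint speeds; "joint_torque": joint torques, N m; "tool_pos": TCP position; "ee_rot": TCP orientation; "wrist_force": force on the tool from outside, world axes, zero at the start; "wrist_torque": the same for the moment, N m; "width": finger opening in m; "finger_force": force on a finger pad.
Only numpy, scipy, OpenCV 4.12 (cv2) and the standard library are available. Lean on these libraries where they do the work, as an engineer would, in place of code of your own. Each camera call takes 0.05 s, during which the arm holds its last target. There are 200 camera calls.

TASK

On the inspection jig, slide the white tray along its channel until the connector with the red band stands centred under the brass probe tip, keeping the tray down on the jig and all its connectors upright in it. Then pull the orange knob of the sprung telescoping rod out until its yellow pointer lines up with the red length mark, and finish still holding the knob there: the rod springs back if let go. Leave the tin, the spool and the screwdriver alone.

Things in the scene. Friction and masses are not known exactly. Their poses are not given: they have to be found in the camera images.
- jig: Inspection jig fixed to the bench, place and yaw differ each run: grey base plate 10 mm thick, x -80 to 130, y -275 to 215 mm. Origin on its underside; z up, y along the tray channel, x away from the robot at yaw 0. Two dark steel rails 8 mm thick (inner faces at x = -70 and 70, y -145 to 215, tops at z = 24 mm) guide the tray.
- probe_head (a point): Centre of the underside of the fixed black probe head, 28 mm in diameter, 50 mm tall, at jig x 40, y 0, z 118 mm. A beam at z 138 to 160 mm carries it from a blue column 26 mm square, 160 mm high, at jig x 105, y -100.
- sleeve_mouth (a point): Open end of the dark outer sleeve of the telescoping rod, at jig x 20, y -200, z 65 mm. The sleeve is 22 mm in diameter and runs from here to jig x 105. Beside and below it, at y -224, lies a white gauge bar 16 mm wide, x -80 to 30, top at z 30 mm.
- tray: Loose white foam tray, 136 (its x) by 150 (its y) by 20 mm thick, about 0.25 to 0.5 kg, lying on the jig plate between the rails with 2 mm play each side, axes along the jig's. Origin: centre of its underside. Slides along the jig's y with a few newtons. The red connector starts 20 to 170 mm to the jig's +y side of the probe, so the tray must go towards -y.
- post_top (a point): Centre of the top of the tray's blue grip post, 20 mm square, 40 mm tall, at tray x -45, y 0; top 60 mm above the tray's underside, 70 mm above the bench.
- row (a point): Middle of the row of four sockets on the tray's top face, at tray x 40, y 0, z 20 mm. Sockets at tray y -51, -17, 17 and 51 mm, 14 mm deep, 1 mm play, one connector in each; which one holds the red connector differs.
- conn_red: The connector with the red band: upright steel barrel 14 mm in diameter, 30 mm tall, loose in a tray socket, its upper 12 mm red. Origin at the centre of its underside.
- conn_a: Plain steel connector, 14 mm in diameter, 30 mm tall, upright in a tray socket; origin at the centre of its underside.
- conn_b: Another plain connector, the same.
- conn_c: Another plain connector, the same.
- red_top (a point): Centre of the top of the red-banded connector, 46 mm above the bench: the spot to bring under the probe.
- probe_tip (a point): Pointed lower end of the brass probe, at jig x 40, y 0; at rest 72 mm above the bench, 26 mm over the connectors' tops. It comes straight down by a quarter of the rod's pull and never touches the connectors.
- draw_rod: Sprung telescoping rod's orange knob, a cylinder 26 mm in diameter, 30 mm long, lying along the jig's x, on a rod 8 mm thick; origin at the knob's centre, axes as the jig's, at rest at jig x -40, y -200, z 65 mm. Slides 0 to 85 mm towards the jig's -x (to the robot); the spring pulls back 6 N at rest, 1.2 N more per 10 mm. A yellow collar with pointer sits 45 mm behind (+x).
- pointer (a point): Lower tip of the yellow pointer, a 3 mm thick blade at the rod's x + 45, y - 24, z - 33 mm, just above the gauge bar; moves with the rod.
- mark_line (a point): Red length mark, a 3 mm wide line across the white gauge bar, fixed on each run, 35 to 65 mm from the pointer's rest place towards the jig's -x. Axes as the jig's.
- flux_tin: Bystander: round tin, 56 mm diameter, 45 mm tall, left of the jig; origin at the centre of its underside.
- spool: Bystander: blue spool, 60 mm diameter, 40 mm tall, left of the jig; origin at the centre of its underside.
- screwdriver: Bystander: screwdriver with a green handle lying right of the jig; origin at its underside, its x along the shaft.
Things that resemble listed ones, but are neither listed nor needed, are in the scene too. What is meant by the tray is not black or green, and is the smaller of those in its own colour.

How it is judged:
On the way, in this order (a step that is already met when the one before it is completed fails the run):
1. the red-banded connector stands still under the probe tip, the rod not yet pulled out (horizontal distance between red_top and probe_tip below 0.005 m and linear speed of tray below 0.01 m/s and x of pointer in the frame of mark_line above 0.02 m), for 0.2 s.
2. the rod is pulled out to the mark with the connector still under the probe (horizontal distance between red_top and probe_tip below 0.005 m and x of pointer in the frame of mark_line between -0.004 and 0.004 m), for 0.2 s.
At the end, for the whole second after the job is handed in: Red connector's centre within 5 mm (horizontally) of the probe tip; pointer within 4 mm of the length mark along the rod, held still there by the fingers gripping the rod; all connectors upright in the tray, tray flat on the jig (all of step 2 and contact force between the fingers and draw_rod above 2 N and linear speed of draw_rod below 0.01 m/s and angle between each of conn_red, conn_a, conn_b, conn_c's own z axis and vertical below 0.3 rad and z of tray in the frame of jig below 0.014 m); the arm keeps its last pose, push and grip.
It fails at once if the tray is lifted off the jig by over 15 mm (z of tray in the frame of jig above 0.025 m).
It fails at once if a connector is tipped out of the tray (angle between any of conn_red, conn_a, conn_b, conn_c's own z axis and vertical above 0.5 rad).
It fails at once if the tin, spool or screwdriver is shifted by over 20 mm (distance of any of flux_tin, spool, screwdriver from where it was at the start of the episode above 0.02 m).
It also fails if it takes over 45 s, if anything falls off the work surface, if the arm or the gripper's body presses on something with over 40 N, if the wrist force passes 120 N, or if a joint passes its speed limit or range.

## Working session

There is one attempt and no reset: what is moved stays moved. The work goes in short steps, Python scripts to look and compute and a tool call to move; the robot and the scene stay as the last step left them, time stands still between calls to the robot, and variables do not carry over. Pictures are saved under pics/ and viewed, at most 10 in all, crops included, and the job is handed in when it is done.

Besides the shell and the picture viewer there is one more tool, called after "Request:" as name(argument=value, ...) on one line, values as JSON. move_arm: Moves the arm, as the interface text tells. Its arguments: {"type":"object","properties":{"deltas":{"type":"array","items":{"type":"number"}}},"required":["deltas"]}

```bash
mkdir -p pics; cat > h.py <<'E'
import numpy as np, cv2, pickle
from bench import robot
from scipy.spatial.transform import Rotation as R
def snap(n):
    o=robot.get_obs(); s=robot.snapshot(n)
    if n=="wrist":
        Rt=R.from_euler('xyz',o['ee_rot']).as_matrix(); T=np.eye(4);T[:3,:3]=Rt;T[:3,3]=o['tool_pos']
        s['T']=T@np.array(s['T_tool_cam'])
    else:
        T=np.eye(4); q=np.array(s['orientation'])
        T[:3,:3]=q if q.shape==(3,3) else (R.from_euler('xyz',q).as_matrix() if q.size==3 else R.from_quat(q).as_matrix())
        T[:3,3]=s['origin']; s['T']=T
    f=200/np.tan(np.radians(s['fov_y'])/2); s['K']=np.array([[f,0,s['cx']],[0,f,s['cy']],[0,0,1.]])
    return s
def rays(s,uv):
    p=cv2.undistortPoints(np.array(uv,float).reshape(-1,1,2),s['K'],np.array(s['D'],float)).reshape(-1,2)
    return np.c_[p[:,0],-p[:,1],-np.ones(len(p))]
def onplane(s,uv,z):
    d=rays(s,uv)@s['T'][:3,:3].T; o=s['T'][:3,3]
    return o+d*((z-o[2])/d[:,2])[:,None]
def cloud(s):
    v,u=np.mgrid[:400,:640]; d=rays(s,np.c_[u.ravel(),v.ravel()])*s['depth'].reshape(-1,1)
    return (d@s['T'][:3,:3].T+s['T'][:3,3]).reshape(400,640,3)
def save(s,n): cv2.imwrite(n,s['image'][:,:,::-1])
E
python3 - <<'E'
from h import *
for n in ("scene","top"):
    s=snap(n); save(s,f"pics/{n}0.png"); pickle.dump(s,open(n+'.pkl','wb')); print(n,s['T'].round(3),s['orientation'],s['fov_y'],s['D'])
E
```

```text
scene [[ 0.44  -0.605  0.664  1.216]
 [ 0.898  0.311 -0.312 -0.323]
 [-0.018  0.733  0.68   0.787]
 [ 0.     0.     0.     1.   ]] [0.82356613 0.01793948 1.11564606] 54.23965064225407 [-0.00486162  0.          0.          0.          0.        ]
top [[ 1.000e-03  9.850e-01 -1.730e-01  3.200e-01]
 [-1.000e+00 -0.000e+00 -5.000e-03 -4.800e-02]
 [-5.000e-03  1.730e-01  9.850e-01  1.398e+00]
 [ 0.000e+00  0.000e+00  0.000e+00  1.000e+00]] [ 0.17426301  0.00509877 -1.5702578 ] 51.93200355453927 [-0.09895218  0.          0.          0.          0.        ]
```

View pics/top0.png

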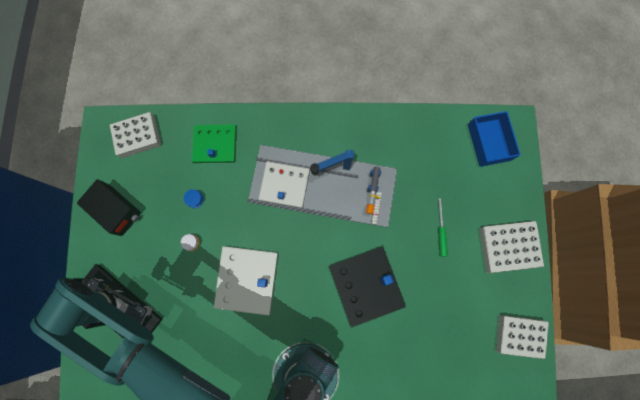

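View pics/scene0.png

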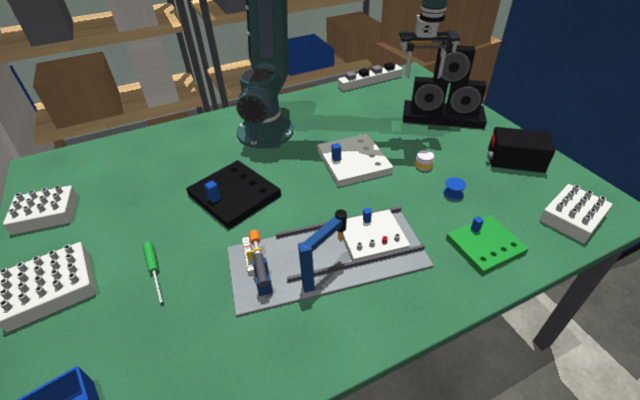

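The top view shows the jig at about (250–395, 147–225), with the tray's post at (281,195), the red connector at (281,171), the orange knob at (371,209) and the probe head at (316,168). The scene view shows the same layout: post (367,215), red connector (384,240), knob (255,237). Next I'll measure these.

```bash
python3 - <<'E'
from h import *
def blobs(s,lo,hi,box,name,z,amin=4):
    h=cv2.cvtColor(s['image'],cv2.COLOR_RGB2HSV); m=cv2.inRange(h,np.array(lo),np.array(hi))
    x0,x1,y0,y1=box; mm=np.zeros_like(m); mm[y0:y1,x0:x1]=m[y0:y1,x0:x1]
    n,l,st,c=cv2.connectedComponentsWithStats(mm); C=cloud(s)
    for i in range(1,n):
        if st[i,4]>=amin:
            P=C[(l==i)&(s['depth']>0)]
            print(name,c[i].round(1),st[i].tolist(),'plane',onplane(s,c[i],z)[0].round(4),'cloudmed',np.median(P,0).round(3),'zmax',P[:,2].max().round(3))
for n,box in (("top",(245,400,140,230)),("scene",(225,435,200,312))):
    s=pickle.load(open(n+'.pkl','rb')); print(n)
    blobs(s,(0,150,80),(6,255,255),box,'red',.046)
    blobs(s,(7,150,80),(17,255,255),box,'orange',.078)
    blobs(s,(20,120,80),(35,255,255),box,'yellow',.065)
    blobs(s,(105,120,50),(125,255,255),box,'blue',.07,10)
    # plate / rails via cloud height
    C=cloud(s); h=cv2.cvtColor(s['image'],cv2.COLOR_RGB2HSV)
    m=((C[:,:,2]>.004)&(h[:,:,1]<70)).astype(np.uint8); mm=np.zeros_like(m);x0,x1,y0,y1=box;mm[y0:y1,x0:x1]=m[y0:y1,x0:x1]
    nn,l,st,c=cv2.connectedComponentsWithStats(cv2.morphologyEx(mm,cv2.MORPH_CLOSE,np.ones((9,9)))); i=1+np.argmax(st[1:,4])
    cn=max(cv2.findContours((l==i).astype(np.uint8),0,2)[0],key=cv2.contourArea)[:,0]
    W=onplane(s,cn,.01)[:,:2].astype(np.float32); r=cv2.minAreaRect(W*1000); print('rect',r, cv2.boxPoints(r).round(0).tolist())
s=pickle.load(open('top.pkl','rb')); cv2.imwrite('pics/c1.png',cv2.resize(s['image'][140:232,243:403,::-1],None,fx=5,fy=5,interpolation=cv2.INTER_CUBIC))
E
```

```text
top
red [280.7 171. ] [280, 170, 3, 3, 7] plane [0.6792 0.0836 0.046 ] cloudmed [0.68  0.083 0.044] zmax 0.048
orange [369.8 208.4] [366, 204, 8, 10, 58] plane [ 0.5446 -0.2124  0.078 ] cloudmed [ 0.546 -0.213  0.075] zmax 0.083
yellow [375.  196.2] [370, 195, 10, 4, 16] plane [ 0.5878 -0.2322  0.065 ] cloudmed [ 0.587 -0.234  0.069] zmax 0.083
blue [334.7 160.3] [318, 151, 35, 20, 235] plane [ 0.7096 -0.0993  0.07  ] cloudmed [ 0.684 -0.094  0.16 ] zmax 0.168
blue [347.2 164.4] [344, 160, 7, 9, 35] plane [ 0.6955 -0.1409  0.07  ] cloudmed [ 0.693 -0.141  0.083] zmax 0.141
blue [368.9 187.2] [368, 185, 3, 6, 12] plane [ 0.6171 -0.2121  0.07  ] cloudmed [ 0.62  -0.213  0.059] zmax 0.067
blue [280.5 194.6] [278, 192, 6, 6, 31] plane [0.5924 0.0808 0.07  ] cloudmed [0.592 0.082 0.069] zmax 0.076
rect ((639.244140625, -57.645263671875), (491.34503173828125, 210.70838928222656), 79.69121551513672) [[492.0, -280.0], [699.0, -318.0], [787.0, 165.0], [580.0, 203.0]]
scene
red [384.4 238.9] [383, 237, 4, 5, 19] plane [0.6837 0.0829 0.046 ] cloudmed [0.681 0.084 0.043] zmax 0.046
orange [253.9
[... 272 characters left out ...]
 [0.6084 0.0747 0.07  ] cloudmed [0.599 0.081 0.06 ] zmax 0.069
blue [314.5 250.4] [299, 217, 43, 75, 992] plane [ 0.6567 -0.0976  0.07  ] cloudmed [ 0.706 -0.132  0.15 ] zmax 0.16
blue [265.5 264.6] [264, 258, 4, 16, 21] plane [ 0.6439 -0.2162  0.07  ] cloudmed [ 0.627 -0.213  0.053] zmax 0.06
blue [253.5 262.8] [253, 260, 2, 7, 11] plane [ 0.6265 -0.2392  0.07  ] cloudmed [ 0.618 -0.238  0.059] zmax 0.061
blue [264.1 287.4] [256, 275, 16, 21, 147] plane [ 0.7019 -0.2398  0.07  ] cloudmed [ 0.679 -0.236  0.034] zmax 0.064
rect ((619.4998168945312, -49.70965576171875), (493.5382995605469, 259.2719421386719), 79.8707504272461) [[448.0, -270.0], [704.0, -315.0], [791.0, 170.0], [535.0, 216.0]]
```

View pics/c1.png

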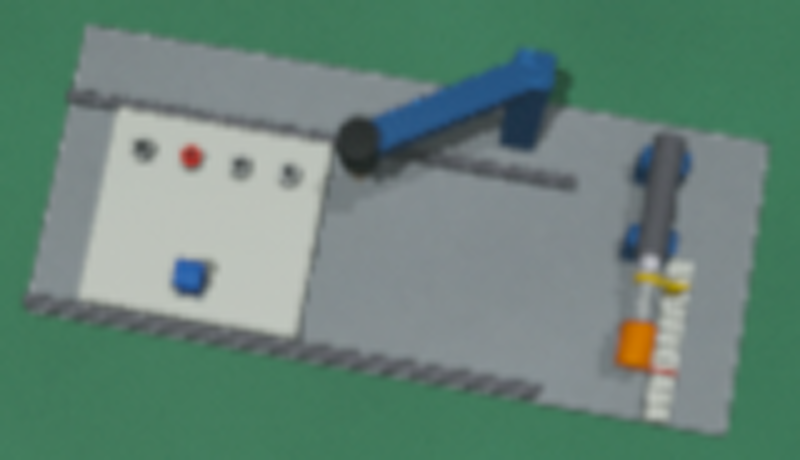

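The crop shows the tray with its post at (190,275) and the red connector at (190,157). It also shows the knob at (637,345), the yellow pointer at (670,285) and the red mark at (663,373). That gives a jig origin of about (0.620, -0.024) and a yaw of about -10.3°. The knob and red-connector measurements agree with this. Next I'll work out the approach move.

```bash
cat >> h.py <<'E'
def go(p,yaw,rotnow=None,pos=None):
    """delta (rotvec rad, shift cm) in current tool axes to down-pointing pose"""
    o=robot.get_obs(); R0=R.from_euler('xyz',o['ee_rot']); best=None
    for k in (0,np.pi,-np.pi):
        Rt=R.from_euler('xyz',[np.pi,0,yaw+k]); rv=(R0.inv()*Rt).as_rotvec()
        if best is None or np.linalg.norm(rv)<np.linalg.norm(best): best=rv
    print('now',np.round(o['tool_pos'],4),np.round(o['ee_rot'],3),'t',o['time'])
    print('rv',best.round(3),'cm',(R0.inv().apply(np.array(p)-o['tool_pos'])*100).round(2))
E
python3 -c "
from h import *
go([.592,.082,.17],-.18); print(robot.get_obs()['joint_positions'])
s=snap('wrist'); print(np.array(s['T_tool_cam']).round(3),s['fov_y'])"
```

```text
now [0.2438 0.4924 0.2044] [-3.14  -0.     2.682] t 0.1
rv [-0.002 -0.    -0.28 ] cm [-49.42 -21.32   3.47]
[ 1.00785087e+00  8.78713591e-02  1.37210069e+00  1.26101452e-05
  1.68361063e+00 -1.03084063e-01]
[[ 0.     0.971  0.239  0.07 ]
 [ 1.     0.    -0.    -0.001]
 [-0.     0.239 -0.971 -0.178]
 [ 0.     0.     0.     1.   ]] 66.18592741358528
```

Request:
move_arm(deltas=[0,0,-0.04,-4,-1.7,0,-1,0,0,-0.08,-8,-3.5,0,-1,0,0,-0.12,-12,-5.2,0,-1,0,0,-0.16,-16,-6.9,0,-1,0,0,-0.2,-20,-8.6,0,-1,0,0,-0.24,-24,-10.4,0,-1,0,0,-0.28,-28,-12.1,0,-1,0,0,-0.28,-32,-13.8,0,-1])

```text
time: 0.95
tool_pos: [0.4703, 0.2256, 0.2052]
ee_rot: [-3.142, -0.0, 2.962]
wrist_force: [0.1, 1.2, 0.1]
width: 0.0936
finger_force: 0.0
```

```bash
python3 -c "
from h import *
go([.592,.082,.17],-.18)"
```

```text
now [0.4703 0.2256 0.2052] [-3.142 -0.     2.962] t 0.95
rv [-0.    -0.     0.001] cm [-14.53 -11.96   3.51]
```

Request:
move_arm(deltas=[0,0,0,-3.6,-3,0.9,-0.3,0,0,0,-7.3,-6,1.8,-0.3,0,0,0,-10.9,-9,2.6,-0.3,0,0,0,-14.5,-12,3.5,-0.3,0,0,0,-14.5,-12,3.5,-0.3,0,0,0,-14.5,-12,3.5,-0.3])

```text
time: 1.55
tool_pos: [0.5906, 0.0824, 0.1691]
ee_rot: [3.142, -0.003, 2.96]
wrist_force: [0.6, 0.4, 0.5]
width: 0.0612
finger_force: 0.0
```

```bash
python3 - <<'E'
from h import *
s=snap('wrist'); save(s,'pics/w1.png'); pickle.dump(s,open('w1.pkl','wb'))
h=cv2.cvtColor(s['image'],cv2.COLOR_RGB2HSV); C=cloud(s)
for nm,lo,hi,z in (('red',(0,150,80),(6,255,255),.046),('blue',(105,120,50),(125,255,255),.07)):
    n,l,st,c=cv2.connectedComponentsWithStats(cv2.inRange(h,np.array(lo),np.array(hi)))
    for i in range(1,n):
        if st[i,4]>40:
            P=C[(l==i)&(s['depth']>0)]; zt=P[:,2].max(); T=P[P[:,2]>zt-.005]
            print(nm,c[i].round(),st[i].tolist(),onplane(s,c[i],z)[0].round(4),'top',((T.max(0)+T.min(0))/2).round(4),zt.round(3))
go([.592,.082,.037],-.18)
E
```

```text
red [337. 269.] [332, 262, 11, 15, 116] [0.6742 0.0863 0.046 ] top [0.6765 0.0862 0.0453] 0.047
blue [598. 135.] [557, 107, 80, 58, 3659] [0.576  0.3465 0.07  ] top [0.5856 0.3887 0.0397] 0.042
blue [321. 197.] [312, 185, 19, 24, 438] [0.5872 0.0847 0.07  ] top [0.5896 0.0842 0.0684] 0.071
blue [ 79. 255.] [69, 249, 18, 16, 170] [ 0.6025 -0.1657  0.07  ] top [ 0.6185 -0.209   0.0297] 0.032
blue [549. 277.] [538, 269, 22, 19, 247] [0.7122 0.2999 0.07  ] top [0.5663 0.1398 0.2851] 0.288
now [0.5904 0.0834 0.17  ] [ 3.141e+00 -1.000e-03  2.961e+00] t 1.6
rv [ 0.    -0.001 -0.   ] cm [-0.2  -0.12 13.3 ]
```

View pics/w1.png

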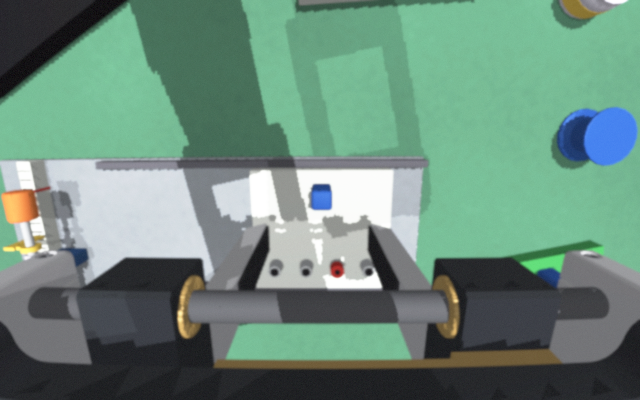

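The wrist view shows the post at (321,197) between the open fingers and the red connector at (337,269). The tool is already over the post, so I'll descend and grip.

Request:
move_arm(deltas=[0,0,0,-0.05,0,3.5,-0.3,0,0,0,-0.1,0,7,-0.3,0,0,0,-0.1,0,10,-0.3,0,0,0,-0.1,0,12,-0.3,0,0,0,-0.1,0,13.2,-0.3,0,0,0,-0.1,0,13.2,0.6,0,0,0,-0.1,0,13.2,1,0,0,0,-0.1,0,13.2,1])

```text
time: 2.4
tool_pos: [0.5931, 0.0835, 0.0406]
ee_rot: [3.141, 0.004, 2.962]
wrist_force: [0.2, 0.2, 0.7]
width: 0.0408
finger_force: 0.0
```

Request:
move_arm(deltas=[0,0,0,0,0,0,1,0,0,0,0,0,0,1])

```text
time: 2.6
tool_pos: [0.5925, 0.083, 0.0396]
ee_rot: [3.141, 0.002, 2.962]
wrist_force: [0.1, 0.9, -0.2]
width: 0.0243
finger_force: 0.0
```

```bash
python3 - <<'E'
from h import *
Rj=np.array([[np.cos(.18),np.sin(.18)],[-np.sin(.18),np.cos(.18)]]); o=np.array([.620,-.024])
p=np.array(robot.get_obs()['tool_pos'])
print('tcp in jig',Rj.T@(p[:2]-o))
print('target',o+Rj@[(Rj.T@(p[:2]-o))[0],-.017]); t=o+Rj@[(Rj.T@(p[:2]-o))[0],-.017]
go([*t,p[2]],-.18)
E
```

```text
tcp in jig [-0.04620878  0.10039884]
target [ 0.57149428 -0.0324526 ]
now [0.5925 0.083  0.0396] [3.141e+00 2.000e-03 2.962e+00] t 2.6
rv [0.001 0.002 0.   ] cm [ 0.000e+00 -1.174e+01 -1.000e-02]
```

Request:
move_arm(deltas=[0,0,0,0,0,0,1,0,0,0,0,0,0,1,0,0,0,0,0,0,1])

```text
time: 2.9
tool_pos: [0.5926, 0.0838, 0.0396]
ee_rot: [3.14, 0.002, 2.962]
wrist_force: [1.4, 3.4, 4.0]
width: 0.0197
finger_force: 30.0
```

Request:
move_arm(deltas=[0,0,0,0,-0.5,0,1,0,0,0,0,-1.2,0,1,0,0,0,0,-2,0,1,0,0,0,0,-3,0,1,0,0,0,0,-4,0,1,0,0,0,0,-5,0,1,0,0,0,0,-6,0,1,0,0,0,0,-6,0,1])

```text
time: 3.7
tool_pos: [0.5817, 0.0232, 0.0395]
ee_rot: [-3.142, 0.002, 2.961]
wrist_force: [-0.1, 0.2, 5.9]
width: 0.0201
finger_force: 30.0
```

Request:
move_arm(deltas=[0,0,0,0,-0.7,0,1,0,0,0,0,-1.5,0,1,0,0,0,0,-2.5,0,1,0,0,0,0,-3.5,0,1,0,0,0,0,-4.3,0,1,0,0,0,0,-5,0,1,0,0,0,0,-5.4,0,1,0,0,0,0,-5.4,0,1])

```text
time: 4.5
tool_pos: [0.5722, -0.0287, 0.0395]
ee_rot: [3.14, 0.002, 2.962]
wrist_force: [1.7, 3.4, 5.3]
width: 0.0199
finger_force: 30.0
```

Request:
move_arm(deltas=[0,0,0,0,0,0,1,0,0,0,0,0,0,1])

```text
time: 4.7
tool_pos: [0.5722, -0.0287, 0.0395]
ee_rot: [3.141, 0.002, 2.962]
wrist_force: [0.5, 3.3, 5.4]
width: 0.0198
finger_force: 30.0
```

```bash
python3 - <<'E'
from h import *
p=np.array(robot.get_obs()['tool_pos'])
c,sn=np.cos(-.18),np.sin(-.18); Rj=np.array([[c,-sn],[sn,c]]); o=np.array([.620,-.024])
for n in('scene','top','wrist'):
    s=snap(n); save(s,f'pics/{n}2.png'); pickle.dump(s,open(n+'2.pkl','wb'))
    h=cv2.cvtColor(s['image'],cv2.COLOR_RGB2HSV); C=cloud(s)
    N,l,st,ce=cv2.connectedComponentsWithStats(cv2.inRange(h,np.array((0,150,60)),np.array((6,255,255))))
    for i in range(1,N):
        P=C[(l==i)&(s['depth']>0)]
        if st[i,4]>3 and len(P):
            m=np.median(P,0)
            if .4<m[0]<.8 and -.4<m[1]<.2: print(n,ce[i].round(1),st[i].tolist(),m.round(4),'jig',(Rj.T@(m[:2]-o)).round(4),'pl46',(Rj.T@(onplane(s,ce[i],.042)[0][:2]-o)).round(4))
print('tcp jig',Rj.T@(p[:2]-o))
s=pickle.load(open('scene2.pkl','rb')); cv2.imwrite('pics/s2c.png',cv2.resize(s['image'][190:290,260:420,::-1],None,fx=5,fy=5,interpolation=cv2.INTER_CUBIC))
E
```

```text
scene [341.4 249.5] [340, 247, 4, 6, 18] [ 0.6627 -0.0284  0.0426] jig [0.0428 0.0034] pl46 [0.0424 0.0035]
wrist [ 18.4 225.8] [0, 219, 46, 12, 139] [ 0.5317 -0.2292  0.0304] jig [-0.0501 -0.2177] pl46 [-0.0551 -0.2038]
wrist [341.5 348.7] [335, 339, 15, 21, 252] [ 0.6509 -0.028   0.0439] jig [0.0311 0.0016] pl46 [0.0323 0.0018]
tcp jig [-0.04614652 -0.01313684]
```

View pics/s2c.png

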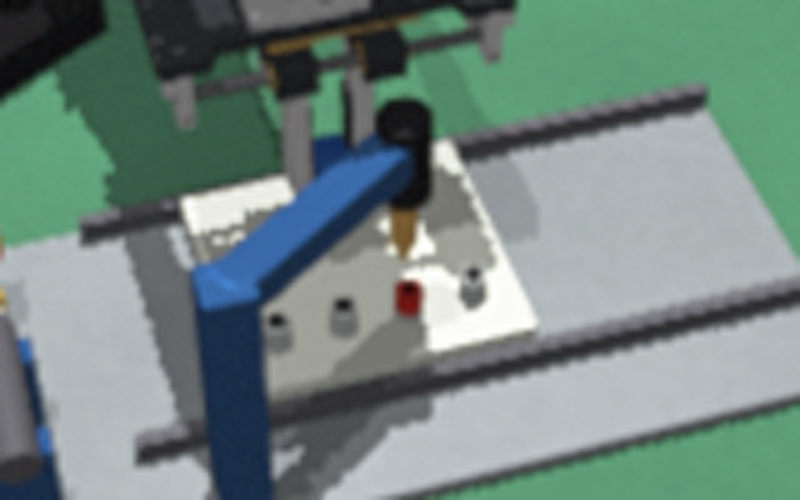

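```bash
python3 - <<'E'
from h import *
c,sn=np.cos(-.18),np.sin(-.18); Rj=np.array([[c,-sn],[sn,c]]); o=np.array([.620,-.024])
s=pickle.load(open('scene2.pkl','rb'))
for uv,z in (((340.4,240.8),.072),((341.0,247.0),.046),((341.4,249.5),.040),((341.4,248.5),.043)): print(uv,z,Rj.T@(onplane(s,uv,z)[0][:2]-o))
# brass column axis + head pixels
h=cv2.cvtColor(s['image'],cv2.COLOR_RGB2HSV)
m=cv2.inRange(h,np.array((8,80,60)),np.array((25,255,255)))[225:245,330:350]
C=cloud(s)
for r in np.unique(np.nonzero(m)[0]): 
    q=np.nonzero(m[r])[0]+330; P=C[225+r,q]; print(225+r,q.mean(),len(q),(Rj.T@(np.median(P,0)[:2]-o)).round(4),np.median(P,0)[2].round(3))
mr=cv2.inRange(h,np.array((0,150,60)),np.array((6,255,255)))[240:255,330:350]
for r in np.unique(np.nonzero(mr)[0]):
    q=np.nonzero(mr[r])[0]+330; print('red',240+r,q.min(),q.max())
for n in('top.pkl','top2.pkl'):
    t=pickle.load(open(n,'rb')); C=cloud(t); m=(t['depth']>0)&(C[...,2]>.161)&(C[...,2]<.175)&(abs(C[...,0]-.655)<.04)&(abs(C[...,1]+.03)<.05)
    P=C[m]
    if len(P): print(n,len(P),(P.max(0)+P.min(0))/2,Rj.T@(((P.max(0)+P.min(0))/2)[:2]-o))
E
```

```text
(340.4, 240.8) 0.072 [0.0396496  0.00162198]
(341.0, 247.0) 0.046 [0.03767573 0.00392527]
(341.4, 249.5) 0.04 [0.04081262 0.00402795]
(341.4, 248.5) 0.043 [0.0401515  0.00421225]
232 340.0 5 [ 0.05   -0.0018] 0.115
233 340.0 5 [ 0.0443 -0.001 ] 0.105
234 340.0 5 [ 0.0438 -0.0008] 0.1
235 340.0 5 [ 0.0436 -0.0015] 0.096
236 340.0 5 [ 0.0443 -0.0009] 0.094
237 340.0 5 [ 0.0435 -0.0012] 0.09
238 340.5 4 [0.0449 0.0002] 0.088
239 340.5 2 [0.0448 0.0002] 0.085
240 340.0 1 [ 0.0452 -0.0012] 0.082
red 247 340 342
red 248 340 343
red 249 340 343
red 250 340 343
red 251 340 342
red 252 341 342
top.pkl 82 [ 0.66352738 -0.0498133   0.16721087] [ 0.04744549 -0.01760357]
top2.pkl 8 [ 0.67866293 -0.0685424   0.16240118] [ 0.06568956 -0.03332036]
```

The crop shows the red connector at (408,297), just past the probe tip at (404,255). The numbers put it about 3.5 mm short of the probe, so I'll nudge the tray that far.

Request:
move_arm(deltas=[0,0,0,0,-0.1,0,1,0,0,0,0,-0.25,0,1,0,0,0,0,-0.35,0,1,0,0,0,0,-0.35,0,1,0,0,0,0,-0.35,0,1,0,0,0,0,-0.35,0,1])

```text
time: 5.45
tool_pos: [0.5718, -0.0312, 0.0395]
ee_rot: [3.139, 0.002, 2.963]
wrist_force: [0.5, 5.4, 5.1]
width: 0.0197
finger_force: 30.0
```

```bash
cat > chk.py <<'E'
from h import *
c,sn=np.cos(-.18),np.sin(-.18); Rj=np.array([[c,-sn],[sn,c]]); o=np.array([.620,-.024])
s=snap('scene')
a=s['image'].astype(float); h=cv2.cvtColor(s['image'],cv2.COLOR_RGB2HSV)
def cen(lo,hi,r0,r1):
    m=cv2.inRange(h,np.array(lo),np.array(hi)); mm=np.zeros_like(m); mm[r0:r1,330:352]=m[r0:r1,330:352]; v,u=np.nonzero(mm); return u.mean(),v.mean(),len(u),v.min(),v.max()
b=cen((8,80,60),(25,255,255),228,246); r=cen((0,150,60),(6,255,255),244,258); print(b,r)
print('red',Rj.T@(onplane(s,r[:2],.040)[0][:2]-o),'brass',Rj.T@(onplane(s,b[:2],.093)[0][:2]-o))
p=np.array(robot.get_obs()['tool_pos']); print('tcp jig',Rj.T@(p[:2]-o),p, robot.get_obs()['time'])
E
python3 chk.py
```

```text
(np.float64(340.1578947368421), np.float64(235.23684210526315), 38, np.int64(232), np.int64(240)) (np.float64(340.4736842105263), np.float64(249.57894736842104), 19, np.int64(247), np.int64(252))
red [0.04039805 0.00175285] brass [0.04030229 0.00070323]
tcp jig [-0.04616704 -0.01568863] [ 0.57177012 -0.03116989  0.03952876] 5.5
```

Request:
move_arm(deltas=[0,0,0,0,-0.1,0,1,0,0,0,0,-0.1,0,1,0,0,0,0,-0.1,0,1,0,0,0,0,-0.1,0,1,0,0,0,0,-0.1,0,0.3,0,0,0,0,-0.1,0,-0.3,0,0,0,0,-0.1,0,-0.3,0,0,0,0,-0.1,0,-0.3])

```text
time: 6.3
tool_pos: [0.57, -0.0339, 0.0377]
ee_rot: [-3.141, -0.002, 2.961]
wrist_force: [-0.2, -0.5, 0.4]
width: 0.0485
finger_force: 0.0
```

```bash
python3 chk.py; python3 -c "
from h import *
go([.5718,-.032,.19],-.18);go([.545,-.2136,.19],-.18)"
```

```text
(np.float64(340.0975609756098), np.float64(235.4878048780488), 41, np.int64(232), np.int64(240)) (np.float64(339.55), np.float64(249.7), 20, np.int64(247), np.int64(252))
red [ 0.04011491 -0.00055518] brass [0.04103    0.00032795]
tcp jig [-0.04729747 -0.01863777] [ 0.57012998 -0.033869    0.03788196] 6.35
now [ 0.5701 -0.0339  0.0379] [-3.141e+00 -1.000e-03  2.961e+00] t 6.35
rv [-0.    -0.001 -0.   ] cm [ -0.11   0.21 -15.21]
now [ 0.5701 -0.0339  0.0379] [-3.141e+00 -1.000e-03  2.961e+00] t 6.35
rv [-0.    -0.001 -0.   ] cm [ -0.73 -18.14 -15.21]
```

The tray is within about 1 mm and released. Now I'll rise and go over the knob.

Request:
move_arm(deltas=[0,0,0,0,0,-4,-0.3,0,0,0,0,0,-8,-0.3,0,0,0,0,0,-12,-0.3,0,0,0,0,-4.5,-12,-0.3,0,0,0,-0.4,-9,-12,-0.3,0,0,0,-0.7,-13.5,-12,-0.3,0,0,0,-0.7,-18.1,-12,-0.3,0,0,0,-0.7,-18.1,-12,-0.3])

```text
time: 7.15
tool_pos: [0.5435, -0.2184, 0.1579]
ee_rot: [-3.139, -0.001, 2.955]
wrist_force: [-0.3, 0.2, 0.3]
width: 0.0612
finger_force: 0.0
```

Request:
move_arm(deltas=[0,0,0,0,0,0,-0.3,0,0,0,0,0,0,-0.3])

```text
time: 7.35
tool_pos: [0.5452, -0.2121, 0.1583]
ee_rot: [3.141, -0.0, 2.962]
wrist_force: [0.6, 0.9, 0.7]
width: 0.0609
finger_force: 0.0
```

```bash
cat > w.py <<'E'
from h import *
import sys
c,sn=np.cos(-.18),np.sin(-.18); Rj=np.array([[c,-sn],[sn,c]]); o=np.array([.620,-.024])
s=snap('wrist'); save(s,f'pics/{sys.argv[1]}.png'); pickle.dump(s,open(sys.argv[1]+'.pkl','wb'))
h=cv2.cvtColor(s['image'],cv2.COLOR_RGB2HSV); C=cloud(s); J=(C[...,:2]-o)@Rj
for nm,lo,hi,z in (('red',(0,150,60),(6,255,255),.030),('orange',(7,150,60),(17,255,255),.078),('yellow',(20,120,60),(35,255,255),.035)):
    n,l,st,ce=cv2.connectedComponentsWithStats(cv2.inRange(h,np.array(lo),np.array(hi)))
    for i in range(1,n):
        k=(l==i)&(s['depth']>0)
        if st[i,4]>15 and k.any():
            j=J[k];zz=C[k][:,2]
            print(nm,ce[i].round(1),st[i].tolist(),'jig med',np.median(j,0).round(4),'min',j.min(0).round(4),'max',j.max(0).round(4),'z',zz.min().round(3),zz.max().round(3),'plane',((onplane(s,ce[i],z)[0][:2]-o)@Rj).round(4))
p=np.array(robot.get_obs()['tool_pos']); print('tcp jig',Rj.T@(p[:2]-o),p, robot.get_obs()['time'])
E
python3 w.py w3
```

```text
red [294.9 183.9] [288, 183, 15, 2, 17] jig med [-0.0501 -0.2228] min [-0.0511 -0.2299] max [-0.0497 -0.2157] z 0.029 0.032 plane [-0.05   -0.2229]
orange [318.  199.6] [305, 182, 27, 36, 901] jig med [-0.0447 -0.1995] min [-0.0577 -0.2113] max [-0.0284 -0.1876] z 0.059 0.079 plane [-0.0455 -0.1995]
yellow [306.7 243.7] [290, 234, 38, 18, 313] jig med [ 0.0012 -0.2136] min [-0.0006 -0.2257] max [ 0.0246 -0.1907] z 0.019 0.074 plane [ 0.013  -0.2113]
yellow [197.3 282.9] [191, 277, 12, 12, 54] jig med [-0.07   -0.2307] min [-0.0726 -0.2312] max [-0.0671 -0.2303] z 0.262 0.269 plane [ 0.0595 -0.3318]
yellow [443.2 283.5] [434, 276, 19, 16, 99] jig med [-0.0713 -0.1683] min [-0.0735 -0.169 ] max [-0.0675 -0.1671] z 0.263 0.272 plane [ 0.0601 -0.0618]
yellow [184.5 290.7] [180, 283, 9, 15, 37] jig med [-0.0715 -0.2312] min [-0.0727 -0.2319] max [-0.0697 -0.2305] z 0.27 0.274 plane [ 0.0693 -0.3472]
yellow [451.4 293.5] [447, 290, 9, 8, 24] jig med [-0.0711 -0.1681] min [-0.072  -0.1687] max [-0.0699 -0.1677] z 0.27 0.274 plane [ 0.0727 -0.0511]
yellow [451.6 322.5] [446, 314, 13, 17, 63]
[... 2192 characters left out ...]
lane [ 0.1673 -0.2587]
yellow [281.3 364.1] [273, 362, 18, 7, 45] jig med [-0.0598 -0.2074] min [-0.0607 -0.2091] max [-0.0587 -0.2057] z 0.28 0.284 plane [ 0.1662 -0.2428]
yellow [301.7 364.6] [291, 362, 21, 6, 54] jig med [-0.0597 -0.2031] min [-0.061  -0.2054] max [-0.0587 -0.201 ] z 0.281 0.284 plane [ 0.1668 -0.2186]
yellow [314.2 363.9] [311, 362, 7, 6, 18] jig med [-0.0599 -0.2003] min [-0.0606 -0.201 ] max [-0.0593 -0.1998] z 0.281 0.283 plane [ 0.1658 -0.2038]
yellow [336.9 364.2] [318, 362, 39, 7, 103] jig med [-0.0598 -0.1958] min [-0.0612 -0.1995] max [-0.0587 -0.1912] z 0.28 0.285 plane [ 0.1662 -0.1769]
tcp jig [-0.0398701  -0.19803366] [ 0.54532017 -0.21169624  0.15838434] 7.4
```

View pics/w3.png

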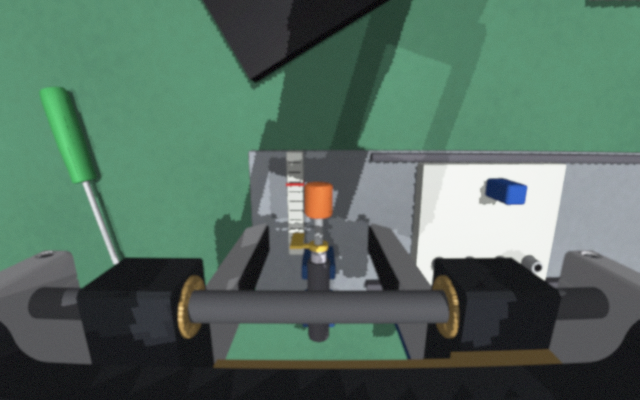

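The wrist view shows the knob at (318,200) between the fingers, the red mark at (295,184) and the yellow pointer at about (298,240). Next I'll descend onto the knob and grip it.

Request:
move_arm(deltas=[0,0,0,0,-0.2,3,-0.3,0,0,0,0,-0.2,6,-0.3,0,0,0,0,-0.2,9,-0.3,0,0,0,0,-0.2,11.2,-0.3,0,0,0,0,-0.2,11.2,-0.3,0,0,0,0,-0.2,11.2,0.4,0,0,0,0,-0.2,11.2,1,0,0,0,0,-0.2,11.2,1])

```text
time: 8.2
tool_pos: [0.5462, -0.2151, 0.0487]
ee_rot: [-3.141, 0.004, 2.962]
wrist_force: [0.4, -0.3, 0.4]
width: 0.0405
finger_force: 0.0
```

Request:
move_arm(deltas=[0,0,0,0,0,0,1,0,0,0,0,0,0,1,0,0,0,0,0,0,1,0,0,0,0,0,0,1])

```text
time: 8.6
tool_pos: [0.5461, -0.2122, 0.0478]
ee_rot: [3.136, 0.002, 2.962]
wrist_force: [1.4, 6.7, 3.6]
width: 0.0254
finger_force: 30.0
```

```bash
python3 chk.py; python3 w.py w4|grep -v '^yellow.*z 0.2'
```

```text
(np.float64(340.48387096774195), np.float64(235.41935483870967), 31, np.int64(232), np.int64(240)) (np.float64(340.0), np.float64(249.3181818181818), 22, np.int64(247), np.int64(252))
red [0.03925973 0.00087545] brass [0.04108502 0.00127505]
tcp jig [-0.03898541 -0.19841551] [ 0.54612221 -0.2122303   0.04782499] 8.65
red [282.6 214.2] [270, 213, 26, 4, 78] jig med [-0.0503 -0.223 ] min [-0.0514 -0.2314] max [-0.0487 -0.2146] z 0.029 0.033 plane [-0.05  -0.223]
orange [318.2 245.4] [295, 215, 47, 62, 2593] jig med [-0.0462 -0.1996] min [-0.0582 -0.2125] max [-0.0286 -0.1866] z 0.056 0.079 plane [-0.0477 -0.1995]
yellow [263.2 279.5] [261, 276, 6, 9, 21] jig med [-0.0718 -0.2136] min [-0.0726 -0.214 ] max [-0.0705 -0.213 ] z 0.155 0.16 plane [-0.0045 -0.2371]
yellow [374.4 287.4] [369, 276, 11, 25, 75] jig med [-0.0711 -0.1865] min [-0.0725 -0.187 ] max [-0.0675 -0.1857] z 0.154 0.164 plane [ 0.0017 -0.1601]
yellow [260.9 287.5] [258, 284, 6, 9, 16] jig med [-0.0713 -0.2137] min [-0.0721 -0.2142] max [-0.0698 -0.2131] z 0.159 0.162 plane [ 0.0016 -0.239 ]
yellow [294. 287.] [292, 285, 
[... 2207 characters left out ...]
plane [ 0.066  -0.2356]
yellow [294.7 364.5] [282, 361, 28, 7, 79] jig med [-0.0592 -0.2052] min [-0.0603 -0.208 ] max [-0.0579 -0.202 ] z 0.17 0.173 plane [ 0.0667 -0.2169]
yellow [317.1 363.9] [310, 361, 14, 8, 47] jig med [-0.0593 -0.2003] min [-0.06   -0.2019] max [-0.0581 -0.199 ] z 0.17 0.173 plane [ 0.0661 -0.2   ]
yellow [331.9 364.2] [326, 362, 13, 6, 39] jig med [-0.0593 -0.1971] min [-0.0603 -0.1984] max [-0.0583 -0.1958] z 0.17 0.173 plane [ 0.0665 -0.1889]
yellow [344.9 365.1] [339, 362, 14, 6, 29] jig med [-0.0592 -0.1946] min [-0.0602 -0.1956] max [-0.0583 -0.1928] z 0.171 0.173 plane [ 0.0673 -0.1791]
tcp jig [-0.03899034 -0.19844334] [ 0.54611237 -0.21225681  0.04780939] 8.7
```

Gripped at 30 N. I'll pull 46 mm first, then compare the pointer with the mark.

Request:
move_arm(deltas=[0,0,0,0.4,0,0,1,0,0,0,1.2,0,0,1,0,0,0,2,0,0,1,0,0,0,2.8,0,0,1,0,0,0,3.6,0,0,1,0,0,0,4.2,0,0,1,0,0,0,4.6,0,0,1,0,0,0,4.6,0,0,1])

```text
time: 9.5
tool_pos: [0.5045, -0.2048, 0.0479]
ee_rot: [3.137, 0.012, 2.962]
wrist_force: [11.0, 5.5, -3.3]
width: 0.0253
finger_force: 30.0
```

Request:
move_arm(deltas=[0,0,0,0,0,0,1,0,0,0,0,0,0,1])

```text
time: 9.7
tool_pos: [0.5048, -0.2048, 0.0479]
ee_rot: [3.137, 0.012, 2.962]
wrist_force: [11.2, 4.2, -3.8]
width: 0.0254
finger_force: 30.0
```

```bash
python3 chk.py; python3 w.py w5|grep -v '^yellow.*z 0.1'; python3 - <<'E'
from h import *
s=snap('scene'); pickle.dump(s,open('s5.pkl','wb')); w=pickle.load(open('w5.pkl','rb'))
a=cv2.resize(s['image'][215:290,220:290,::-1],(560,600),interpolation=cv2.INTER_CUBIC)[:600]
b=cv2.resize(w['image'][180:330,250:310,::-1],(240,600),interpolation=cv2.INTER_CUBIC)
cv2.imwrite('pics/p5.png',np.hstack([a,b]))
E
```

```text
(np.float64(340.5), np.float64(236.76190476190476), 42, np.int64(232), np.int64(242)) (np.float64(340.0), np.float64(249.35), 20, np.int64(247), np.int64(252))
red [0.03935768 0.00084524] brass [4.51941613e-02 4.34562453e-05]
tcp jig [-0.08089879 -0.19853537] [ 0.50486453 -0.20484449  0.04791441] 9.75
orange [318.1 246. ] [296, 215, 46, 62, 2448] jig med [-0.0875 -0.1997] min [-0.1    -0.2152] max [-0.051  -0.1867] z 0.025 0.078 plane [-0.0895 -0.1997]
yellow [321.8 230.5] [317, 229, 10, 5, 31] jig med [-0.0976 -0.1977] min [-0.0984 -0.2003] max [-0.0962 -0.1956] z 0.075 0.078 plane [-0.082 -0.197]
yellow [293.9 286.9] [292, 285, 5, 5, 24] jig med [-0.041  -0.2155] min [-0.0766 -0.217 ] max [-0.0401 -0.2122] z 0.032 0.095 plane [-0.0404 -0.2163]
yellow [318.7 324.5] [311, 324, 16, 2, 31] jig med [-0.0381 -0.1991] min [-0.0396 -0.2038] max [-0.0373 -0.195 ] z 0.072 0.074 plane [-0.0098 -0.199 ]
tcp jig [-0.08092458 -0.1985097 ] [ 0.50484376 -0.20481462  0.04787832] 9.8
```

View pics/p5.png

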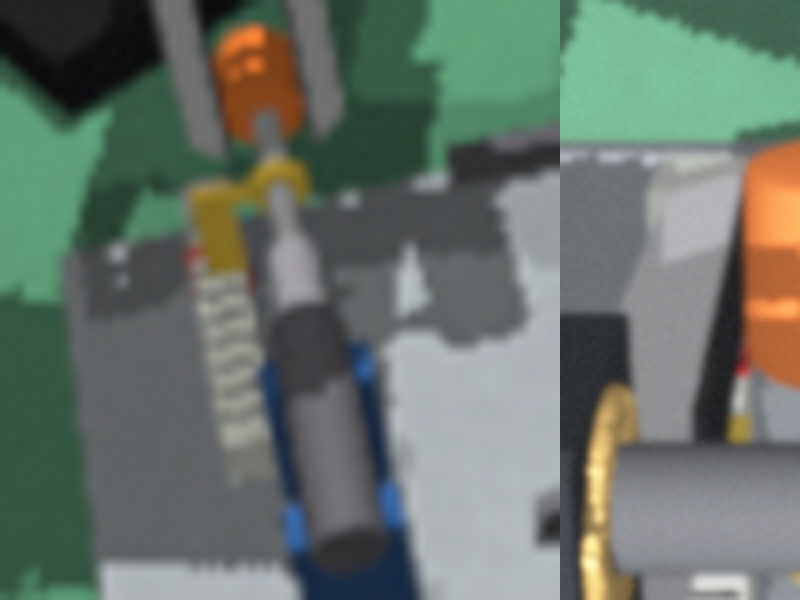

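The left crop (scene view) shows the pointer blade's foot at about (225,270), with the mark's ends visible at (192,255) and (250,285). The right crop (wrist view) shows the mark at (740,368), still ahead of the pointer at (740,430). I'll measure the gap numerically.

```bash
python3 - <<'E'
from h import *
c,sn=np.cos(-.18),np.sin(-.18); Rj=np.array([[c,-sn],[sn,c]]); o=np.array([.620,-.024])
w=pickle.load(open('w5.pkl','rb')); h=cv2.cvtColor(w['image'],cv2.COLOR_RGB2HSV)
for r in range(264,292): print(r,[tuple(int(x) for x in h[r,k]) for k in (293,294,295,296)],((onplane(w,(294.5,r),.030)[0][:2]-o)@Rj).round(4))
s=pickle.load(open('s5.pkl','rb')); h=cv2.cvtColor(s['image'],cv2.COLOR_RGB2HSV)
m=cv2.inRange(h,np.array((0,110,50)),np.array((7,255,255)))|cv2.inRange(h,np.array((172,110,50)),np.array((180,255,255)))
for v,u in zip(*np.nonzero(m[235:260,235:260])): print('red',u+235,v+235,((onplane(s,(u+235,v+235),.030)[0][:2]-o)@Rj).round(4))
m=cv2.inRange(h,np.array((18,110,50)),np.array((35,255,255)))
for v in range(236,252):
    u=np.nonzero(m[v,235:265])[0]
    if len(u): print('yel',v,u+235,((onplane(s,(u.mean()+235,v+.5),.032)[0][:2]-o)@Rj).round(4))
t=pickle.load(open('top.pkl','rb')); h=cv2.cvtColor(t['image'],cv2.COLOR_RGB2HSV)
for r in range(190,226): print(r,[tuple(int(x) for x in h[r,k]) for k in (374,375,376,377)],((onplane(t,(375.5,r),.030)[0][:2]-o)@Rj).round(4))
E
```

```text
264 [(128, 30, 34), (0, 39, 46), (5, 104, 83), (10, 145, 125)] [-0.0554 -0.2159]
265 [(144, 33, 39), (177, 46, 50), (6, 106, 89), (8, 139, 130)] [-0.0546 -0.2159]
266 [(150, 14, 37), (174, 66, 54), (3, 115, 91), (7, 150, 131)] [-0.0538 -0.2159]
267 [(150, 20, 39), (178, 75, 61), (2, 126, 99), (6, 152, 136)] [-0.0531 -0.2159]
268 [(158, 27, 38), (0, 78, 65), (2, 133, 102), (4, 157, 135)] [-0.0523 -0.216 ]
269 [(165, 51, 40), (1, 95, 67), (1, 146, 101), (4, 163, 133)] [-0.0515 -0.216 ]
270 [(168, 70, 44), (0, 131, 74), (0, 156, 111), (2, 163, 136)] [-0.0508 -0.216 ]
271 [(177, 104, 54), (178, 148, 95), (0, 167, 131), (2, 160, 150)] [-0.05  -0.216]
272 [(175, 129, 65), (0, 153, 117), (0, 162, 156), (1, 146, 169)] [-0.0492 -0.216 ]
273 [(0, 89, 77), (179, 115, 131), (1, 125, 172), (1, 117, 174)] [-0.0484 -0.216 ]
274 [(178, 50, 82), (1, 58, 136), (3, 65, 169), (2, 62, 168)] [-0.0476 -0.216 ]
275 [(0, 11, 89), (8, 20, 141), (6, 21, 168), (9, 21, 158)] [-0.0469 -0.2161]
276 [(15, 5, 95), (45, 4, 144), (30, 8, 169), (30, 6, 157)] [-0.0461 -0.2161]
277 [(75, 5, 108), (60, 3, 155), (45, 6, 17
[... 4213 characters left out ...]
 177), (75, 9, 163)] [-0.057  -0.2269]
218 [(51, 10, 182), (51, 10, 177), (55, 9, 167), (80, 10, 155)] [-0.0603 -0.2275]
219 [(45, 11, 193), (53, 11, 191), (56, 10, 181), (77, 11, 158)] [-0.0637 -0.228 ]
220 [(50, 12, 184), (51, 10, 177), (56, 11, 167), (83, 14, 151)] [-0.0671 -0.2285]
221 [(49, 11, 180), (50, 13, 173), (65, 10, 157), (93, 16, 143)] [-0.0704 -0.2291]
222 [(51, 9, 193), (53, 11, 190), (64, 10, 171), (94, 14, 141)] [-0.0738 -0.2296]
223 [(56, 10, 172), (56, 12, 173), (73, 11, 160), (93, 18, 140)] [-0.0771 -0.2301]
224 [(67, 29, 116), (68, 22, 125), (78, 20, 130), (95, 23, 132)] [-0.0805 -0.2307]
225 [(74, 98, 107), (74, 84, 109), (75, 70, 113), (78, 58, 118)] [-0.0838 -0.2312]
```

Three estimates put the remaining gap at 9.8–10.8 mm. I'll pull another 10.5 mm, allowing for the spring lag.

Request:
move_arm(deltas=[0,0,0,0.3,0,0,1,0,0,0,0.6,0,0,1,0,0,0,0.85,0,0,1,0,0,0,1.05,0,0,1,0,0,0,1.05,0,0,1,0,0,0,1.05,0,0,1,0,0,0,1.05,0,0,1])

```text
time: 10.55
tool_pos: [0.4949, -0.203, 0.0479]
ee_rot: [3.137, 0.013, 2.962]
wrist_force: [13.3, 4.0, -4.2]
width: 0.0255
finger_force: 30.0
```

```bash
python3 chk.py; python3 w.py w6|grep -v '^yellow.*z 0.1'; python3 - <<'E'
from h import *
s=snap('scene'); w=pickle.load(open('w6.pkl','rb'));t=snap('top'); pickle.dump((s,t),open('st6.pkl','wb'))
c,sn=np.cos(-.18),np.sin(-.18); Rj=np.array([[c,-sn],[sn,c]]); o=np.array([.620,-.024])
h=cv2.cvtColor(w['image'],cv2.COLOR_RGB2HSV)
for r in range(276,292): print(r,[tuple(int(x) for x in h[r,k]) for k in (293,295)],((onplane(w,(294.5,r),.030)[0][:2]-o)@Rj).round(4))
a=cv2.resize(s['image'][225:265,230:270,::-1],(560,560),interpolation=cv2.INTER_CUBIC)
b=cv2.resize(w['image'][260:300,285:302,::-1],(238,560),interpolation=cv2.INTER_CUBIC)
cv2.imwrite('pics/p6.png',np.hstack([a,b]))
E
```

```text
(np.float64(340.45652173913044), np.float64(237.32608695652175), 46, np.int64(232), np.int64(245)) (np.float64(340.0), np.float64(249.35), 20, np.int64(247), np.int64(252))
red [0.03935768 0.00084524] brass [ 0.04687845 -0.00058587]
tcp jig [-0.09098527 -0.19855138] [ 0.49493815 -0.20305447  0.04789362] 10.6
orange [318.2 246.1] [296, 215, 46, 62, 2400] jig med [-0.0974 -0.1997] min [-0.1102 -0.2121] max [-0.0804 -0.1867] z 0.055 0.078 plane [-0.0996 -0.1996]
yellow [321.  232.6] [315, 229, 12, 11, 69] jig med [-0.1069 -0.1982] min [-0.1086 -0.2013] max [-0.1024 -0.1956] z 0.075 0.078 plane [-0.0907 -0.1976]
yellow [293.8 286.6] [292, 284, 5, 6, 27] jig med [-0.0511 -0.2155] min [-0.0871 -0.2172] max [-0.0503 -0.2122] z 0.031 0.095 plane [-0.0507 -0.2163]
yellow [318.7 324.5] [311, 324, 16, 2, 31] jig med [-0.0484 -0.1994] min [-0.049  -0.2038] max [-0.0469 -0.195 ] z 0.071 0.074 plane [-0.0198 -0.199 ]
tcp jig [-0.09098089 -0.19855326] [ 0.49494212 -0.2030571   0.04786953] 10.65
276 [(60, 8, 99), (20, 9, 169)] [-0.0561 -0.2161]
277 [(60, 5, 112), (21, 10, 174)] [-0.0554 -0.2161]
278 [(45, 4, 126), (14, 16, 180)] [-0.0546 -0.2161]
279 [(60, 6, 139), (10, 17, 184)] [-0.0538 -0.2161]
280 [(50, 5, 149), (12, 21, 185)] [-0.053  -0.2162]
281 [(13, 16, 141), (6, 41, 170)] [-0.0522 -0.2162]
282 [(6, 65, 125), (5, 95, 156)] [-0.0514 -0.2162]
283 [(13, 142, 122), (11, 154, 156)] [-0.0506 -0.2162]
284 [(20, 150, 136), (19, 159, 164)] [-0.0498 -0.2162]
285 [(22, 156, 142), (22, 156, 170)] [-0.049  -0.2162]
286 [(23, 152, 151), (22, 153, 170)] [-0.0482 -0.2163]
287 [(23, 156, 154), (22, 152, 170)] [-0.0474 -0.2163]
288 [(22, 154, 157), (22, 151, 169)] [-0.0466 -0.2163]
289 [(22, 140, 146), (23, 139, 154)] [-0.0458 -0.2163]
290 [(22, 103, 121), (22, 104, 125)] [-0.045  -0.2163]
291 [(20, 34, 91), (21, 37, 97)] [-0.0442 -0.2163]
```

View pics/p6.png

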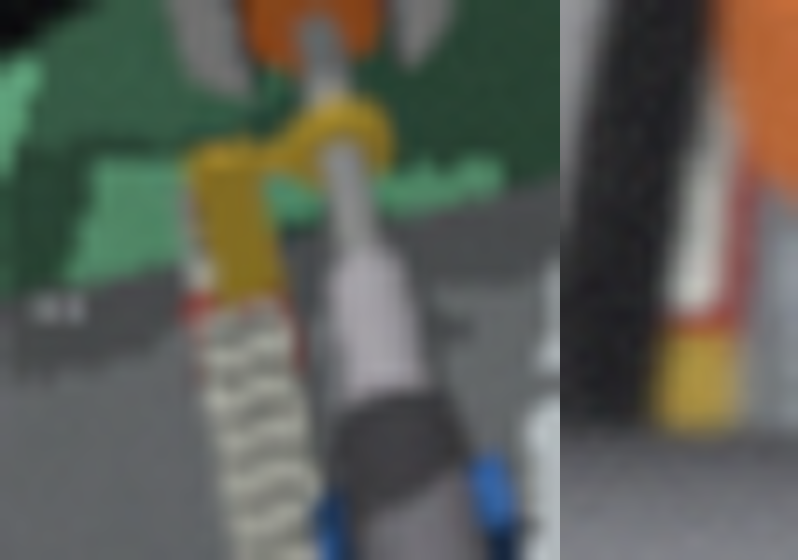

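The scene crop shows the pointer's foot at about (245,300) on the red line. The wrist crop shows only a thin red strip (about 1 px, under 1 mm) in front of the pointer. They line up to within about 1 mm, and the connector is still under the probe. I'll hold briefly and hand in.

Request:
move_arm(deltas=[0,0,0,0,0,0,1,0,0,0,0,0,0,1,0,0,0,0,0,0,1,0,0,0,0,0,0,1])

```text
time: 11.15
tool_pos: [0.495, -0.203, 0.0479]
ee_rot: [3.137, 0.013, 2.962]
wrist_force: [14.3, 5.1, -5.0]
width: 0.0256
finger_force: 30.0
```

```bash
python3 -c "
from bench import robot
print(robot.close_job())"
```

```text
the job is handed in; nothing more can be done
None
```

I handed the job in at about 11 s; no verdict came back. By my last measurements, the red connector is within about 2 mm of the probe tip and the pointer within about 1 mm of the red mark, with the knob still held at 30 N.

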